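# Refit the sharpening guide plate and clamp it

## Robot

A 7-joint arm with a two-finger parallel gripper is mounted at the origin on the work surface. World frame = base frame: x ahead of the robot, y to its left, z up, the work surface at z = 0. Lengths are in m, angles in rad, forces in N, time in s.
With the tool pointing down it reaches from about 0.425 to 0.925 m from the base axis. Payload 6.8 kg.
Tool frame: the origin (TCP) lies midway between the tips of the shut fingers; the grasp point (between the pads) lies 19 mm behind it; z points along the fingers, y is the line along which they close (so a half turn about z gives the same grasp; the last joint's range is limited). The gripper opens to 85 mm and grips with 20 to 120 N. Pads are 22 mm wide; open, the fingers measure 114 mm over their backs; the gripper's body (76 mm by 85 mm) begins 54 mm behind the grasp point. The pads swing forward as they close: fully open they stand 13 mm farther back than shut.
Start: joints at [1.082, 0.477, 0.022, 1.555, -0.011, 1.109, -0.083], TCP at [0.251, -0.627, 0.231] pointing down, gripper open.
Joint ranges: [-2.96, 2.96], [-0.34, 2.1], [-1.41, 1.46], [0.24, 2.44], [-1.37, 4.51], [0.17, 1.92], [-2.96, 2.96]. Speed limits (rad/s): [2.39, 2.39, 3.14, 3.14, 3.14, 3.14, 3.14].

## Interface

Orientations are given as a rotation vector (axis times angle).
In Python, from bench import status, vision, r gives the robot as it stands. The module is installed in compiled form; this text tells all that it offers.
- The arm moves only by the shell command python3 -m handwheel 'ROWS' [OPENING] [FORCE]. ROWS is JSON, a list of rows, each an object with "dp": the shift along the tool's x, y, z in m, a list of three; "delta_rot": the turn, a rotation vector about the tool's x, y, z in rad, a list of three. In form: [{"dp": [x, y, z], "delta_rot": [rx, ry, rz]}, ...]. A call has 1 to 12 rows; each row is the pose to reach, as a shift and turn from the pose commanded when the call began, along the tool's axes at that moment; what a row does not reach only later rows make up. A row lasts 1/8 s, in which the tool goes at most 62.5 mm and 10.7 degrees, less where a joint would pass 70% of its speed; a pose out of reach is approached as far as the arm can. A call with a gripper value outside its range is refused whole. OPENING is the opening, from 0 (shut) to 1 (fully open), set as the call begins (- or left out, the last holds). The fingers move at their own pace and stop on an object; FORCE is the grip in N (left out, the last holds). Time passes only in rows, so rows that repeat a pose let the fingers close. It gives the time, the measured TCP pose, the force, the opening and the grip force at its end, in the units of the state.
- status.get_obs(): the state, without advancing time (a new reading comes with each control period).
- vision.grab_frame(name): name is "scene" or "top" or "wrist"; returns a dict with "img" (420x560x3 uint8, blue, green, red), "fovy" (degrees; the focal length in pixels is half the picture's height over the tangent of half this angle, whatever the lens; pixels are square), "cx", "cy" (the principal point, pixels), "world_from_camera" (4x4, takes a point from camera to world coordinates). Camera axes: x right, y up, looking along -z (the intrinsics and any distortion apply to the point x, -y, -z); pixel columns grow to the right and rows downward; lengths in m; the calibration is good to about 2 mm. A picture is of the moment at which its call begins. There is no depth.
- r.hand_in(): hands the job in; it is judged then, once.
The state is a dict: "clock": time; "joints": joint angles; "qvel": joint speeds; "tau": joint torques, N m; "tcp_pos": TCP position; "orientation": TCP orientation; "contact_force": force on the tool from outside, world axes, zero at the start; "moment": the same for the moment, N m; "grip_width": finger opening in m; "gripper_force": force on a finger pad.
Only numpy, scipy, OpenCV 4.12 (cv2) and the standard library are available. Lean on these libraries where they do the work, as an engineer would, in place of code of your own. Each camera call takes 0.05 s, during which the arm holds its last target. There are 200 camera calls.

## Task

Put the loose guide plate back on the fixed base so that its three ball feet settle fully into their cone, groove and flat seats, setting it down gently without dropping it. Then swing the clamp arm over it to its stop, and screw the knob down, turn after turn, until the rubber pad is pressed firmly on top of the plate's rib. Leave the oil bottle, the can, the wood blank and the gouge where they are.

Things in the scene. Friction and masses are not known exactly. Their poses are not given: they have to be found in the camera images.
- base: Fixed cream base casting, level, slab 170 x 240 x 20 mm (own x -85 to 85, y -155 to 85 mm). Origin: on the bench, below where the plate's middle belongs. It carries three steel seats and the clamp's post. Seated, the plate has this x, y and yaw, its origin 29.4 mm above this one, its rib top 103.4 mm above the bench.
- cone (a point): Six-walled steel cone cup on the base at its x -45, y -55 mm, rim radius 15 mm, rim 43 mm above the bench, walls 55 degrees steep: a ball up to about 5 mm off slides in. Point: where the bottom of the seated ball lies, 29.4 mm above the bench.
- groove (a point): Steel V groove on the base at its x -45, y 55 mm, running along the base's y, 44 mm long, same profile and height as the cone. Point: where the bottom of the seated ball lies.
- flat (a point): Flat steel disc on the base at its x 45, y 0, radius 15 mm. Point: middle of its top, 29.4 mm above the bench.
- post (a point): Top of the upright steel post (radius 15 mm, 135 mm high) at the base's x 0, y -125 mm; the clamp arm pivots about its axis.
- plate: Loose aluminium guide plate, about 0.6 kg, 120 (own x) x 150 (y) x 10 mm, on three 20 mm steel balls at (-45,-55), (-45,55), (45,0) mm. Origin: at the level of the balls' bottoms, below the middle; z up. Underside at z 24, top at z 34 mm. On it, centred, a rib 20 mm thick (x), 90 mm long (y), z 34 to 74 mm: grip it across its thickness.
- swing (a joint): Angle of the clamp arm about the post, rad. 0: along the base's +y, pad above the middle of the plate, at a hard stop. Grows as it opens counter-clockwise from above, to 1.9. Stays where left (0.12 N m friction, 1 to 3 N at the knob). Cream arm 30 mm wide, 125 mm from post to screw axis, 135 to 165 mm above the bench.
- knob (a joint): Turn of the screw knob, rad; grows clockwise from above, lowering screw and knob 8 mm a turn (1.27 mm per rad). Starts at 0 to 1. The pad meets the seated plate's rib at about 7.9; then a spring gives about 13 N more per rad. The thread ends at 11.2 in a harmless hard stop. Takes about 0.1 N m; stays where left.
- knob_grip (a point): Middle of the round knurled steel knob, 50 mm diameter, 40 mm high, axis upright: on the axis at mid-height, 203.4 mm above the bench at knob turn 0. Moves with the arm, sinks as the knob turns. 3 mm or more stay clear between knob and arm.
- pad: Round black rubber pad of 30 mm diameter, 9 mm thick, on the lower end of the screw, sprung, not turning with the knob. Origin: middle of its lower face, 113.4 mm above the bench with the screw all the way up.
- oil: Bystander: white bottle, 64 mm diameter, 170 mm high. Origin under its middle.
- can: Bystander: dark can, 66 mm diameter, 150 mm high. Origin under its middle.
- blank: Bystander: round light wood blank, 120 mm diameter, 50 mm high. Origin under its middle.
- gouge: Bystander: turning gouge lying on the bench, about 290 mm long, 28 mm thick at the dark wooden handle. Origin on the bench below the ferrule between handle and blade; its x runs towards the blade tip.
There are look-alikes about, which are no part of the job. What is meant by the plate is not purple, and is the larger of those in its own colour.

How it is judged:
On the way, in this order (a step that is already met when the one before it is completed fails the run):
1. the plate sits in its three seats (x of plate in the frame of base between -0.003 and 0.003 m and y of plate in the frame of base between -0.003 and 0.003 m and z of plate in the frame of base between 0.0269 and 0.0319 m and angle between the z axis of plate and the z axis of base, either way round below 0.035 rad and angle between the x axis of plate and the x axis of base, either way round below 0.04 rad), for 0.2 s.
2. the arm is over the seated plate, at its stop (all of step 1 and value of joint swing below 0.05 rad), for 0.2 s.
3. the pad is pressed on the rib of the seated plate (all of step 2 and contact force between pad and plate above 8 N), for 0.2 s.
At the end, for the whole second after the job is handed in: Plate seated on the base within 3 mm sideways, 2.5 mm in height, 2 degrees of level and in line; arm within 0.05 rad of its stop; pad pressing the plate with over 8 N (0.65 rad past first touch); plate and knob at rest; bystanders within 40 mm of their start and upright (all of step 3 and linear speed of plate below 0.02 m/s and velocity of joint knob below 0.1 rad/s and not (distance of any of oil, can, blank, gouge from where it was at the start of the episode above 0.04 m or angle between any of oil, can, blank's own z axis and vertical above 0.5 rad)).
It fails at once if the plate is dropped (falls freely more than about 10 mm) (linear speed of plate above 0.45 m/s and contact force between anything else and plate below 0.1 N).
It fails at once if a bystander is pushed away or knocked over (distance of any of oil, can, blank, gouge from where it was at the start of the episode above 0.04 m or angle between any of oil, can, blank's own z axis and vertical above 0.5 rad).
It also fails if it takes over 72 s, if anything falls off the work surface, if the arm or the gripper's body presses on something with over 40 N, if the wrist force passes 120 N, or if a joint passes its speed limit or range.

## Working session

There is one attempt and no reset: what is moved stays moved. The work goes in short steps, Python scripts to look and compute and a shell command to move; the robot and the scene stay as the last step left them, time stands still between calls to the robot, and variables do not carry over. Pictures are saved under pics/ and viewed, at most 10 in all, crops included, and the job is handed in when it is done.

```bash
mkdir -p pics
python3 - <<'E'
from bench import status, vision, r
import cv2,numpy as np
o=status.get_obs();print(o)
for n in("scene","top"):
    f=vision.grab_frame(n);print(n,f["fovy"],f["cx"],f["cy"],np.round(f["world_from_camera"],4).tolist(),[k for k in f])
    cv2.imwrite(f"pics/{n}0.png",f["img"])
E
```

```text
{'clock': 0.0, 'joints': array([ 1.08193733,  0.47779049,  0.02234754,  1.55645201, -0.01149345,
        1.10927489, -0.08310893]), 'qvel': array([-9.28090733e-05, -1.35117871e-03,  5.54658558e-04, -1.45343530e-04,
        1.74072555e-03,  3.74371571e-04, -1.67385312e-03]), 'tau': array([-1.24675244e-03, -5.96459699e+01,  1.60714701e+00, -2.81201327e+01,
        1.24574019e-02,  9.35408782e-03,  8.25244172e-06]), 'tcp_pos': array([ 0.25061038, -0.62612395,  0.23033206]), 'orientation': array([-3.08312912e+00, -5.94174126e-01,  7.51793299e-04]), 'contact_force': array([-0.06058998, -0.17421325,  0.59984087]), 'moment': array([-0.01740362, -0.00846843, -0.01373449]), 'gripper_force': 0.0, 'grip_width': 0.08551955391070416}
scene 46.329039229060754 282.0447866137596 210.57094395294294 [[-0.3261, -0.5195, 0.7898, 1.5194], [0.9453, -0.1859, 0.268, 0.3757], [0.0076, 0.834, 0.5517, 0.8146], [0.0, 0.0, 0.0, 1.0]] ['img', 'fovy', 'cx', 'cy', 'world_from_camera']
top 50.81326518865857 263.3754725071324 209.7758005664193 [[0.0287, 0.9907, -0.1328, 0.4676], [-0.9996, 0.0281, -0.0067, 0.0701], [-0.0029, 0.133, 0.9911, 1.0936], [0.0, 0.0, 0.0, 1.0]] ['img', 'fovy', 'cx', 'cy', 'world_from_camera']
```

View pics/top0.png

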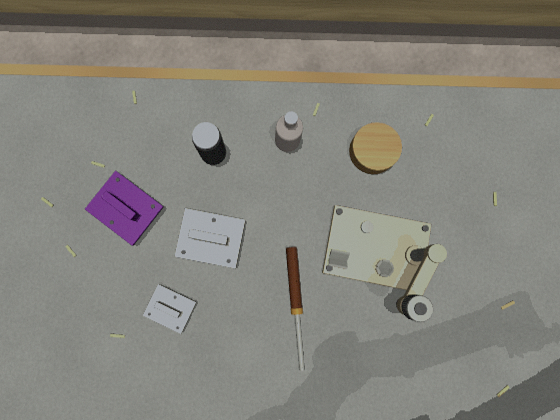

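View pics/scene0.png

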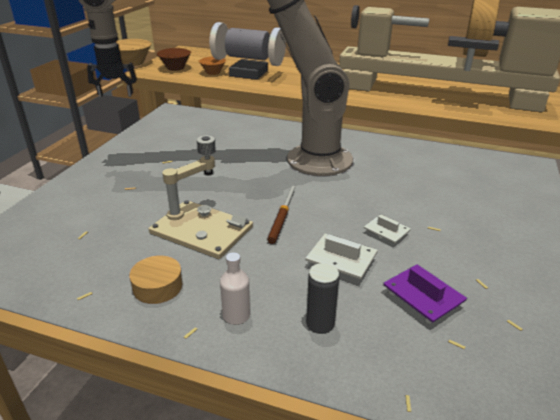

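The candidates for the plate in the top view are the purple plate at (123,208), the large light plate at (210,238) and the small light plate at (170,308). I choose (210,238) because it isn't purple and is the larger of the light pair. Base is at (378,247), its post top at (437,253) and the knob at (418,308).

```bash
cat > h.py <<'E'
import cv2,numpy as np
from bench import status,vision
from scipy.spatial.transform import Rotation as R
def ray(f,uv):
    uv=np.atleast_2d(uv).astype(float);F=f["img"].shape[0]/2/np.tan(np.radians(f["fovy"])/2)
    d=np.c_[(uv[:,0]-f["cx"])/F,-(uv[:,1]-f["cy"])/F,-np.ones(len(uv))]
    T=f["world_from_camera"];return T[:3,3],d@T[:3,:3].T
def onz(f,uv,z):
    o,d=ray(f,uv);return (o+d*((z-o[2])/d[:,2:]))[:,:2]
def pix(f,P):
    T=np.linalg.inv(f["world_from_camera"]);p=np.atleast_2d(P)@T[:3,:3].T+T[:3,3]
    F=f["img"].shape[0]/2/np.tan(np.radians(f["fovy"])/2)
    return np.c_[f["cx"]+F*p[:,0]/-p[:,2],f["cy"]-F*p[:,1]/-p[:,2]]
E
python3 - <<'E'
from h import *
f=vision.grab_frame("top");im=f["img"]
hsv=cv2.cvtColor(im,cv2.COLOR_BGR2HSV)
for p in[(200,230),(195,255),(345,225),(300,350),(210,237),(260,240),(420,308),(437,253)]: print(p,im[p[1],p[0]],hsv[p[1],p[0]])
def big(m,c,rad):
    k=np.zeros_like(m);cv2.circle(k,c,rad,255,-1);m=cv2.morphologyEx(m&k,cv2.MORPH_CLOSE,np.ones((5,5)))
    cs,_=cv2.findContours(m,cv2.RETR_EXTERNAL,cv2.CHAIN_APPROX_NONE);return max(cs,key=cv2.contourArea)[:,0]
w=((hsv[...,2]>145)*255).astype(np.uint8)
b=((hsv[...,1]>35)&(hsv[...,2]>100)).astype(np.uint8)*255
for n,m,c,rad,z in(("plate",w,(210,238),50,.034),("small",w,(170,308),35,.03),("base",b,(378,247),75,.02)):
    q=onz(f,big(m,c,rad),z);rc=cv2.minAreaRect((q*1000).astype(np.float32));print(n,rc,np.round(cv2.boxPoints(rc)).tolist())
a=cv2.resize(im[200:276,170:250],None,fx=5,fy=5,interpolation=3);c=cv2.resize(im[195:330,310:455],None,fx=4,fy=4,interpolation=3)[:,:400+0]
c=cv2.resize(im[195:330,310:455],(400,372));a=a[:372]
cv2.imwrite("pics/crop1.png",np.hstack([a,c]))
E
```

```text
(200, 230) [150 146 143] [107  12 150]
(195, 255) [172 168 164] [105  12 172]
(345, 225) [154 167 164] [ 37  20 167]
(300, 350) [169 169 165] [ 90   6 169]
(210, 237) [174 169 165] [107  13 174]
(260, 240) [132 140 135] [ 49  15 140]
(420, 308) [88 88 86] [90  6 88]
(437, 253) [149 169 164] [ 38  30 169]
plate ((536.54296875, 194.6453399658203), (189.7719268798828, 141.60594177246094), 87.44757843017578) [[462.0, 103.0], [603.0, 97.0], [612.0, 286.0], [470.0, 293.0]]
small ((371.41839599609375, 292.48992919921875), (100.3884048461914, 87.69226837158203), 66.9133071899414) [[311.0, 264.0], [392.0, 229.0], [431.0, 321.0], [351.0, 356.0]]
base ((495.1038818359375, -244.4250030517578), (135.7571258544922, 145.66323852539062), 71.0973129272461) [[404.0, -285.0], [542.0, -332.0], [586.0, -204.0], [448.0, -157.0]]
```

View pics/crop1.png

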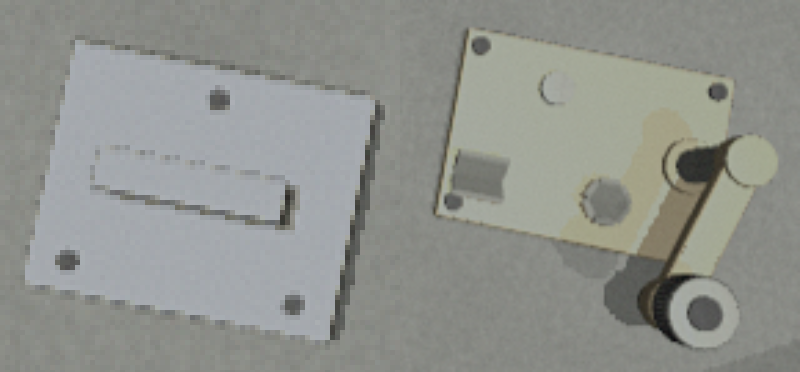

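Plate is confirmed: the single foot's dot is at (213.8,219.8), and the pair is at (183,252) and (229,261). On the base, flat is at about (366,227), groove at (339,259), cone at (384,268) and the screw holes at (339,211), (425,228) and (329,268).

```bash
cat >> h.py <<'E'
def rigid(own,w):
    own=np.array(own);w=np.array(w);a=own-own.mean(0);b=w-w.mean(0)
    th=np.arctan2((a[:,0]*b[:,1]-a[:,1]*b[:,0]).sum(),(a*b).sum());c,s=np.cos(th),np.sin(th);M=np.array([[c,-s],[s,c]])
    t=w.mean(0)-M@own.mean(0);return t,th,(own@M.T+t-w)*1000
def dark(im,p,r=4):
    g=cv2.cvtColor(im,cv2.COLOR_BGR2GRAY).astype(float);x,y=int(round(p[0])),int(round(p[1]))
    s=g[y-r:y+r+1,x-r:x+r+1];w=np.clip(np.median(s)-12-s,0,None);Y,X=np.mgrid[y-r:y+r+1,x-r:x+r+1]
    return (w*X).sum()/w.sum(),(w*Y).sum()/w.sum()
E
python3 - <<'E'
from h import *
f=vision.grab_frame("top");im=f["img"]
d=[dark(im,p) for p in[(228.4,260.4),(183,251.6),(213.4,219.4)]];print(np.round(d,1).tolist())
print("plate",rigid([(-.045,-.055),(-.045,.055),(.045,0)],onz(f,d,.034)))
h=[dark(im,p) for p in[(339,211),(425,228),(329,268)]];print(np.round(h,1).tolist(),onz(f,h,.02))
hw=onz(f,h,.02);print("hole dists",np.linalg.norm(hw[0]-hw[1]),np.linalg.norm(hw[0]-hw[2]))
s=[onz(f,(384,267.6),.043)[0],onz(f,(338.6,259),.043)[0],onz(f,(365.7,226.5),.0294)[0]]
bt=rigid([(-.045,-.055),(-.045,.055),(.045,0)],s);print("base seats",bt)
t,th,_=bt;c,sn=np.cos(th),np.sin(th);M=np.array([[c,-sn],[sn,c]])
print("holes in base",((hw-t)@M)*1000)
post=onz(f,(434.5,252.5),.165)[0];kn=onz(f,(417,308),.223)[0];print("post",post,"own",(post-t)@M,"knob",kn,np.linalg.norm(kn-post))
v=(kn-post)@M;print("swing",np.arctan2(v[1],v[0])-np.pi/2)
o=status.get_obs();print(R.from_rotvec(o["orientation"]).as_matrix())
E
```

```text
[[228.2, 260.5], [183.1, 251.7], [213.4, 219.6]]
plate (array([0.53842896, 0.20455969]), np.float64(-0.16444659340013298), array([[-0.26252754,  0.0504357 ],
       [-0.17606889, -0.03962136],
       [ 0.43859643, -0.01081434]]))
[[338.6, 211.3], [424.5, 228.0], [328.5, 267.8]] [[ 0.612985   -0.10680888]
 [ 0.57783416 -0.31578262]
 [ 0.47513154 -0.08324482]]
hole dists 0.2119094276359337 0.13985292305552346
base seats (array([ 0.53210808, -0.16398616]), np.float64(-0.15578041675957374), array([[-0.0322113 , -0.78910543],
       [-0.03474725,  0.97000495],
       [ 0.06695855, -0.18089952]]))
holes in base [[  71.02643987   69.03305696]
 [  68.72375938 -142.86385944]
 [ -68.81370367   70.92364983]]
post [ 0.51214516 -0.28358459] own [-0.00116535 -0.12124745] knob [ 0.40174678 -0.22540318] 0.12479133869462565
swing 1.2415527222211855
[[ 9.28376471e-01  3.71640825e-01 -4.73532169e-04]
 [ 3.71641120e-01 -9.28375950e-01  9.86267477e-04]
 [-7.30786180e-05 -1.09161155e-03 -9.99999402e-01]]
```

```bash
cat >> h.py <<'E'
def goto(x,y,z,psi,o=None):
    o=o or status.get_obs();A=R.from_rotvec(o["orientation"])
    T=np.array([[np.cos(psi),np.sin(psi),0],[np.sin(psi),-np.cos(psi),0],[0,0,-1]])
    print("dp",np.round(A.inv().apply(np.array([x,y,z])-o["tcp_pos"]),4).tolist(),"rot",np.round((A.inv()*R.from_matrix(T)).as_rotvec(),4).tolist())
E
python3 -c "
from h import *
goto(.538,.205,.33,1.406);goto(.43,-.35,.33,1.0)"
```

```text
dp [0.5757, -0.6651, -0.0986] rot [-0.001, -0.0005, -1.0252]
dp [0.2691, -0.19, -0.0991] rot [-0.0011, -0.0003, -0.6192]
```

```bash
python3 -m handwheel '[{"dp":[0,0,-0.05],"delta_rot":[0,0,0]},{"dp":[0,0,-0.099],"delta_rot":[0,0,-0.05]},{"dp":[0.05,-0.04,-0.099],"delta_rot":[0,0,-0.15]},{"dp":[0.10,-0.075,-0.099],"delta_rot":[0,0,-0.25]},{"dp":[0.15,-0.11,-0.099],"delta_rot":[0,0,-0.37]},{"dp":[0.20,-0.145,-0.099],"delta_rot":[0,0,-0.5]},{"dp":[0.24,-0.175,-0.099],"delta_rot":[0,0,-0.6]},{"dp":[0.27,-0.19,-0.099],"delta_rot":[0,0,-0.62]},{"dp":[0.27,-0.19,-0.099],"delta_rot":[0,0,-0.62]}]' 1; python3 -c "
from h import *
goto(.538,.205,.25,1.406)"
```

```text
clock: 1.32
tcp_pos: [0.433, -0.3469, 0.3304]
orientation: [-2.752, -1.515, -0.002]
contact_force: [-0.6, -0.5, -0.2]
grip_width: 0.0854
gripper_force: 0.0
dp [0.5225, -0.2064, 0.0809] rot [0.0004, -0.0011, -0.3993]
```

```bash
python3 -m handwheel '[{"dp":[0.05,-0.02,0],"delta_rot":[0,0,-0.04]},{"dp":[0.10,-0.04,0],"delta_rot":[0,0,-0.08]},{"dp":[0.155,-0.06,0],"delta_rot":[0,0,-0.12]},{"dp":[0.21,-0.082,0],"delta_rot":[0,0,-0.16]},{"dp":[0.265,-0.105,0.01],"delta_rot":[0,0,-0.2]},{"dp":[0.32,-0.126,0.02],"delta_rot":[0,0,-0.25]},{"dp":[0.375,-0.148,0.03],"delta_rot":[0,0,-0.3]},{"dp":[0.43,-0.17,0.045],"delta_rot":[0,0,-0.34]},{"dp":[0.48,-0.19,0.06],"delta_rot":[0,0,-0.38]},{"dp":[0.5225,-0.2064,0.081],"delta_rot":[0,0,-0.3993]},{"dp":[0.5225,-0.2064,0.081],"delta_rot":[0,0,-0.3993]},{"dp":[0.5225,-0.2064,0.081],"delta_rot":[0,0,-0.3993]}]' 1
python3 - <<'E'
from h import *
f=vision.grab_frame("wrist");cv2.imwrite("pics/w1.png",f["img"])
P=[[.5384,.2046,.034]]
M=lambda th:np.array([[np.cos(th),-np.sin(th)],[np.sin(th),np.cos(th)]])
for p in[(-.045,-.055),(-.045,.055),(.045,0)]: P.append([*(M(-.1644)@p+P[0][:2]),.034])
print(pix(f,P).round(1).tolist());goto(.538,.205,.042,1.406)
E
```

```text
clock: 2.82
tcp_pos: [0.5396, 0.1996, 0.249]
orientation: [2.404, 2.021, -0.002]
contact_force: [0.5, -1.0, -0.4]
grip_width: 0.0855
gripper_force: 0.0
[[277.4, 173.1], [235.4, 224.9], [230.6, 117.6], [321.8, 172.8]]
dp [0.0056, -0.0029, 0.2074] rot [0.0005, 0.0011, -0.0088]
```

View pics/w1.png

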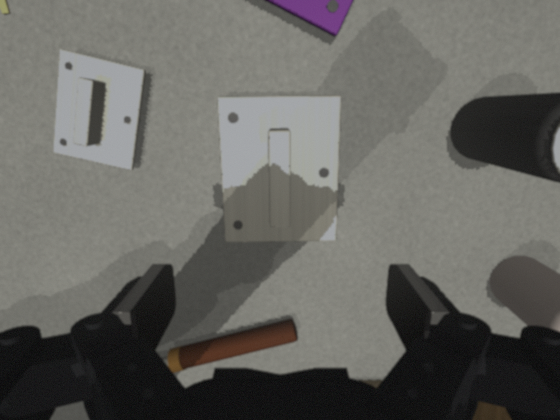

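The wrist view shows plate's dots at (238,225), (233,118) and (324,172), about 2.5 px from the prediction, with the rib centred at (280,180) between the fingers. I'm descending now.

```bash
python3 -m handwheel '[{"dp":[0,0,0.04],"delta_rot":[0,0,0]},{"dp":[0,0,0.08],"delta_rot":[0,0,0]},{"dp":[0,0,0.12],"delta_rot":[0,0,0]},{"dp":[0,0,0.15],"delta_rot":[0,0,0]},{"dp":[0,0,0.17],"delta_rot":[0,0,0]},{"dp":[0,0,0.17],"delta_rot":[0,0,0]},{"dp":[0,0,0.17],"delta_rot":[0,0,0]}]' 1; python3 -c "
from h import *
goto(.538,.205,.042,1.406)"
```

```text
clock: 3.75
tcp_pos: [0.5401, 0.2014, 0.0806]
orientation: [2.403, 2.023, 0.003]
contact_force: [-0.1, 0.2, -0.4]
grip_width: 0.0855
gripper_force: 0.0
dp [0.0031, -0.0028, 0.0386] rot [0.0019, -0.0009, -0.0066]
```

```bash
python3 -m handwheel '[{"dp":[0.003,0,0.015],"delta_rot":[0,0,-0.007]},{"dp":[0.003,0,0.03],"delta_rot":[0,0,-0.007]},{"dp":[0.003,0,0.0385],"delta_rot":[0,0,-0.007]},{"dp":[0.003,0,0.0385],"delta_rot":[0,0,-0.007]},{"dp":[0.003,0,0.0385],"delta_rot":[0,0,-0.007]}]' 1; python3 -m handwheel '[{"dp":[0,0,0],"delta_rot":[0,0,0]},{"dp":[0,0,0],"delta_rot":[0,0,0]},{"dp":[0,0,0],"delta_rot":[0,0,0]},{"dp":[0,0,0],"delta_rot":[0,0,0]},{"dp":[0,0,0],"delta_rot":[0,0,0]},{"dp":[0,0,0],"delta_rot":[0,0,0]},{"dp":[0,0,0],"delta_rot":[0,0,0]},{"dp":[0,0,0],"delta_rot":[0,0,0]}]' 0 60
python3 - <<'E'
from h import *
goto(.538,.205,.042,1.406)
f=vision.grab_frame("top");cv2.imwrite("pics/t2.png",f["img"])
E
```

```text
clock: 4.38
tcp_pos: [0.5398, 0.2045, 0.0409]
orientation: [2.396, 2.032, 0.0]
contact_force: [0.4, 0.8, -0.3]
grip_width: 0.0854
gripper_force: 0.0
clock: 5.38
tcp_pos: [0.54, 0.2043, 0.041]
orientation: [2.395, 2.032, 0.001]
contact_force: [0.7, -1.2, 4.8]
grip_width: 0.0193
gripper_force: 59.0
dp [0.0003, -0.0021, -0.001] rot [0.0006, -0.0002, 0.001]
```

```bash
python3 -m handwheel '[{"dp":[0,0,-0.01],"delta_rot":[0,0,0]},{"dp":[0,0,-0.03],"delta_rot":[0,0,0]},{"dp":[0,0,-0.06],"delta_rot":[0,0,0]},{"dp":[0,0,-0.09],"delta_rot":[0,0,0]},{"dp":[0,0,-0.105],"delta_rot":[0,0,0]},{"dp":[0,0,-0.105],"delta_rot":[0,0,0]}]'; python3 -c "
from h import *
goto(.533,-.1642,.145,1.405)"
```

```text
clock: 6.18
tcp_pos: [0.54, 0.2045, 0.1469]
orientation: [2.395, 2.032, 0.003]
contact_force: [-0.5, 0.5, -5.7]
grip_width: 0.0191
gripper_force: 59.4
dp [-0.3649, 0.0532, 0.0017] rot [0.0018, -0.0009, 0.002]
```

Plate is lifted (5.7 N of weight). Next is the transfer.

```bash
python3 -m handwheel '[{"dp":[-0.02,0.003,0],"delta_rot":[0,0,0]},{"dp":[-0.06,0.009,0],"delta_rot":[0,0,0]},{"dp":[-0.105,0.015,0],"delta_rot":[0,0,0]},{"dp":[-0.15,0.022,0],"delta_rot":[0,0,0]},{"dp":[-0.195,0.028,0],"delta_rot":[0,0,0]},{"dp":[-0.24,0.035,0],"delta_rot":[0,0,0]},{"dp":[-0.285,0.042,0],"delta_rot":[0,0,0]},{"dp":[-0.325,0.047,0],"delta_rot":[0,0,0]},{"dp":[-0.355,0.052,0],"delta_rot":[0,0,0.002]},{"dp":[-0.365,0.053,0],"delta_rot":[0,0,0.002]},{"dp":[-0.365,0.053,0],"delta_rot":[0,0,0.002]},{"dp":[-0.365,0.053,0],"delta_rot":[0,0,0.002]}]'
python3 - <<'E'
from h import *
goto(.533,-.1642,.145,1.405)
f=vision.grab_frame("top");cv2.imwrite("pics/t3.png",f["img"][180:340,290:470])
g=vision.grab_frame("scene");cv2.imwrite("pics/s3.png",g["img"])
a=cv2.resize(f["img"][180:340,290:470],None,fx=2.2,fy=2.2,interpolation=3);b=cv2.resize(g["img"][130:290,120:300],None,fx=2.2,fy=2.2,interpolation=3)
cv2.imwrite("pics/v3.png",np.hstack([a,b]))
E
```

```text
clock: 7.68
tcp_pos: [0.5323, -0.1628, 0.1455]
orientation: [-2.395, -2.032, -0.0]
contact_force: [0.6, 0.1, -5.9]
grip_width: 0.0192
gripper_force: 59.3
dp [-0.0013, 0.0009, 0.0005] rot [-0.0007, -0.0009, 0.0022]
```

View pics/v3.png

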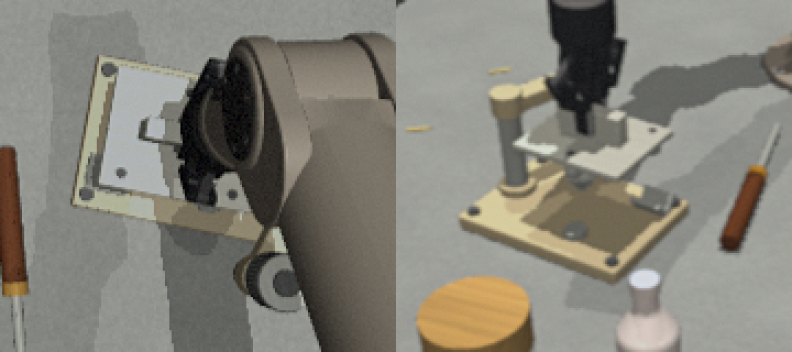

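The plate is held over the base, with its dots at about (344.5,258) and (396,268.6) in the top view. I'll compare those with the seat estimate.

Run:
```python
from h import *
f=vision.grab_frame("top");im=f["img"];o=status.get_obs();z=o["tcp_pos"][2]-.041+.034
d=[dark(im,p) for p in[(395.9,268.2),(344.1,258)]];w=onz(f,d,z);print(np.round(d,1),w,np.linalg.norm(w[0]-w[1]))
own=[(-.045,-.055),(-.045,.055)];print("plate",rigid(own,w),o["tcp_pos"])
goto(.5330,-.1642,.085,1.405)
```

```text
[[395.9 267.4]
 [344.6 257.9]] [[ 0.47935808 -0.21033148]
 [ 0.496345   -0.10057296]] 0.11106523429911866
plate (array([ 0.5323221 , -0.16233476]), np.float64(-0.15354805530444984), array([[ 0.08146134,  0.52635072],
       [-0.08146134, -0.52635072]])) [ 0.53258362 -0.16304963  0.14581512]
dp [-0.0011, 0.0006, 0.0608] rot [-0.0001, -0.0004, 0.0024]
```

```bash
python3 -m handwheel '[{"dp":[-0.0015,0.0004,0.01],"delta_rot":[0,0,0]},{"dp":[-0.0015,0.0004,0.03],"delta_rot":[0,0,0]},{"dp":[-0.0015,0.0004,0.045],"delta_rot":[0,0,0]},{"dp":[-0.0015,0.0004,0.055],"delta_rot":[0,0,0]},{"dp":[-0.0015,0.0004,0.060],"delta_rot":[0,0,0]},{"dp":[-0.0015,0.0004,0.064],"delta_rot":[0,0,0]},{"dp":[-0.0015,0.0004,0.067],"delta_rot":[0,0,0]},{"dp":[-0.0015,0.0004,0.067],"delta_rot":[0,0,0]}]'; python3 -m handwheel '[{"dp":[0,0,0.001],"delta_rot":[0,0,0]},{"dp":[0,0,0.002],"delta_rot":[0,0,0]},{"dp":[0,0,0.003],"delta_rot":[0,0,0]},{"dp":[0,0,0.004],"delta_rot":[0,0,0]},{"dp":[0,0,0.004],"delta_rot":[0,0,0]}]'
```

```text
clock: 8.82
tcp_pos: [0.5326, -0.166, 0.0789]
orientation: [2.398, 2.03, 0.0]
contact_force: [-0.2, -0.4, -5.8]
grip_width: 0.0196
gripper_force: 59.2
clock: 9.45
tcp_pos: [0.5325, -0.166, 0.0747]
orientation: [-2.398, -2.03, 0.0]
contact_force: [-1.0, -0.1, -5.7]
grip_width: 0.0192
gripper_force: 59.2
```

```bash
python3 -m handwheel '[{"dp":[0.001,0,0.001],"delta_rot":[0,0,0]},{"dp":[0.001,0,0.002],"delta_rot":[0,0,0]},{"dp":[0.001,0,0.003],"delta_rot":[0,0,0]},{"dp":[0.001,0,0.003],"delta_rot":[0,0,0]}]'; python3 -m handwheel '[{"dp":[0,0,0.001],"delta_rot":[0,0,0]},{"dp":[0,0,0.0015],"delta_rot":[0,0,0]},{"dp":[0,0,0.0015],"delta_rot":[0,0,0]}]'
```

```text
clock: 9.95
tcp_pos: [0.5331, -0.1655, 0.072]
orientation: [2.397, 2.029, 0.0]
contact_force: [0.3, -0.9, -4.8]
grip_width: 0.0193
gripper_force: 59.5
clock: 10.32
tcp_pos: [0.5334, -0.1657, 0.071]
orientation: [2.397, 2.028, 0.0]
contact_force: [0.7, -2.1, 3.9]
grip_width: 0.0194
gripper_force: 60.6
```

```bash
python3 -m handwheel '[{"dp":[0,0,0.0006],"delta_rot":[0,0,0]},{"dp":[0,0,0.0006],"delta_rot":[0,0,0]}]' - 20; python3 -m handwheel '[{"dp":[0,0,0],"delta_rot":[0,0,0]},{"dp":[0,0,0],"delta_rot":[0,0,0]},{"dp":[0,0,0],"delta_rot":[0,0,0]},{"dp":[0,0,0],"delta_rot":[0,0,0]},{"dp":[0,0,0],"delta_rot":[0,0,0]},{"dp":[0,0,0],"delta_rot":[0,0,0]}]' 1;  python3 -m handwheel '[{"dp":[0,0,-0.03],"delta_rot":[0,0,0]},{"dp":[0,0,-0.08],"delta_rot":[0,0,0]},{"dp":[0,0,-0.13],"delta_rot":[0,0,0]},{"dp":[0,0,-0.18],"delta_rot":[0,0,0]},{"dp":[0,0,-0.22],"delta_rot":[0,0,0]},{"dp":[0.1,0,-0.22],"delta_rot":[0,0,0]},{"dp":[0.1,0,-0.22],"delta_rot":[0,0,0]},{"dp":[0.15,0,-0.22],"delta_rot":[0,0,0]},{"dp":[0.15,0,-0.22],"delta_rot":[0,0,0]}]'
python3 - <<'E'
from h import *
f=vision.grab_frame("top");g=vision.grab_frame("wrist")
a=cv2.resize(f["img"][180:340,290:470],None,fx=2.2,fy=2.2,interpolation=3);b=cv2.resize(g["img"],(int(560*352/420),352))
cv2.imwrite("pics/v4.png",np.hstack([a,b])[:,:800])
E
```

```text
clock: 10.58
tcp_pos: [0.5335, -0.1658, 0.0707]
orientation: [2.397, 2.028, 0.0]
contact_force: [-0.4, -3.5, 8.1]
grip_width: 0.0192
gripper_force: 61.2
clock: 11.32
tcp_pos: [0.5327, -0.165, 0.0697]
orientation: [-2.398, -2.03, -0.0]
contact_force: [0.1, 0.3, -0.2]
grip_width: 0.0852
gripper_force: 0.0
clock: 12.45
tcp_pos: [0.5576, -0.0117, 0.2901]
orientation: [-2.389, -2.039, -0.003]
contact_force: [0.3, -0.2, -0.6]
grip_width: 0.0856
gripper_force: 0.0
```

View pics/v4.png

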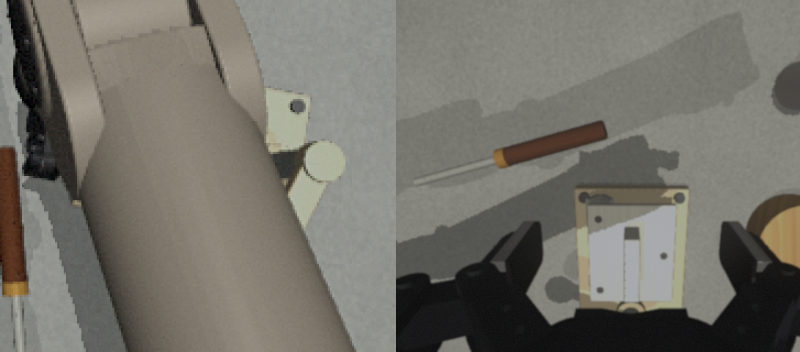

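Plate sits on the base in the wrist view, with dots at (241,261), (243,346) and (319,305). I'll check its height and pose from this view, relative to the base's screw holes at (223,236) and (338,236).

Run:
```python
from h import *
g=vision.grab_frame("wrist");im=g["img"]
d=[dark(im,p) for p in[(243.4,346),(241,261.3),(318.6,305.5)]];h=[dark(im,p,6) for p in[(223,236.3),(337.7,236.3)]]
w=onz(g,d,.0634);t,th,e=rigid([(-.045,-.055),(-.045,.055),(.045,0)],w);print("plate",t,th,e)
b=onz(g,h,.02);tb,thb,e=rigid([(-.07,.07),(.07,.07)],b);print("base",tb,thb,e)
c,s=np.cos(thb),np.sin(thb);print("rel mm",(t-tb)@np.array([[c,-s],[s,c]])*1000,th-thb)
print(status.get_obs()["joints"].round(2))
# knob, from swing 1.24
goto(.402,-.225,.33,1.406)
```

```text
plate [ 0.53435517 -0.1658574 ] -0.1664476745925831 [[-0.04310804  0.13404904]
 [-0.1435216  -0.06139709]
 [ 0.18662964 -0.07265196]]
base [ 0.53354018 -0.16259408] -0.16210283145956036 [[-3.67045268  0.60025773]
 [ 3.67045268 -0.60025773]]
rel mm [ 1.33098501 -3.08900172] -0.004344843133022747
[ 0.44  0.3  -0.64  1.74  0.19  1.17 -0.42]
dp [-0.2299, -0.1189, -0.0403] rot [-0.0003, 0.0007, -0.0016]
```

Run:
```python
from h import *
f=vision.grab_frame("top");im0=cv2.imread("pics/top0.png")
c=cv2.resize(cv2.cvtColor(im0,6)[280:335,390:450],None,fx=4,fy=4,interpolation=cv2.INTER_CUBIC)
ci=cv2.HoughCircles(c,cv2.HOUGH_GRADIENT,1,20,param1=80,param2=20,minRadius=18,maxRadius=70)
post=np.array([.5119,-.2883])
print("post cam",onz(f,(437.4,252.9),.165))
for k in ci[0][:5]:
    p=(k[0]+.5)/4-.5+390,(k[1]+.5)/4-.5+280;w=onz(f,p,.2228)[0];print(p,k[2]/4,w,np.linalg.norm(w-post),np.arctan2(*(w-post)[::-1]))
```

```text
post cam [[ 0.51148513 -0.28961525]]
(np.float32(420.0), np.float32(308.0)) 12.8 [ 0.40189911 -0.23124582] 0.12391680155691367 2.663120726664902
(np.float32(414.0), np.float32(306.25)) 12.9 [ 0.40487409 -0.21975065] 0.1270966504489778 2.5719297986091125
(np.float32(405.25), np.float32(304.0)) 9.45 [ 0.40864607 -0.20295606] 0.13395881289391512 2.450874460056124
(np.float32(416.0), np.float32(311.25)) 8.225 [ 0.39553788 -0.22344123] 0.13321712589648288 2.6330955224720713
```

```bash
python3 -c "
from h import *
goto(.4012,-.231,.28,2.6)"
```

```text
dp [-0.2356, -0.1185, 0.0097] rot [-0.0008, 0.0005, -1.1967]
```

```bash
python3 -m handwheel '[{"dp":[-0.03,-0.016,0],"delta_rot":[0,0,-0.15]},{"dp":[-0.06,-0.03,0],"delta_rot":[0,0,-0.3]},{"dp":[-0.09,-0.045,0],"delta_rot":[0,0,-0.45]},{"dp":[-0.12,-0.06,0],"delta_rot":[0,0,-0.6]},{"dp":[-0.15,-0.075,0],"delta_rot":[0,0,-0.75]},{"dp":[-0.18,-0.09,0],"delta_rot":[0,0,-0.9]},{"dp":[-0.21,-0.105,0],"delta_rot":[0,0,-1.05]},{"dp":[-0.2356,-0.1185,0.009],"delta_rot":[0,0,-1.197]},{"dp":[-0.2356,-0.1185,0.009],"delta_rot":[0,0,-1.197]},{"dp":[-0.2356,-0.1185,0.009],"delta_rot":[0,0,-1.197]},{"dp":[-0.2356,-0.1185,0.009],"delta_rot":[0,0,-1.197]}]'
python3 - <<'E'
from h import *
goto(.4012,-.231,.191,2.6);print(status.get_obs()["joints"].round(2))
g=vision.grab_frame("wrist");cv2.imwrite("pics/w5.png",g["img"]);print(pix(g,[[.4012,-.231,.2228],[.5117,-.289,.165]]).round(1))
E
```

```text
clock: 14.02
tcp_pos: [0.4024, -0.2293, 0.281]
orientation: [0.837, 3.027, 0.0]
contact_force: [0.2, -0.4, -0.2]
grip_width: 0.0854
gripper_force: 0.0
dp [0.0002, -0.0021, 0.09] rot [0.0003, 0.0007, 0.0022]
[ 1.01  0.13 -0.67  1.94  0.09  1.1   1.33]
[[276.  225.9]
 [285.5 344.1]]
```

View pics/w5.png

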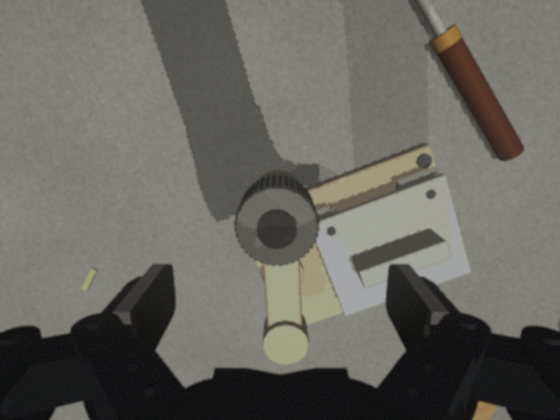

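The knob top in the wrist view is at (277,226) against (276,226) predicted, so it's well located. I'll wind the wrist back first (j7 falls as the screw goes clockwise), then descend and grip.

```bash
python3 -m handwheel '[{"dp":[0,-0.001,0],"delta_rot":[0,0,-0.17]},{"dp":[0,-0.002,0],"delta_rot":[0,0,-0.34]},{"dp":[0,-0.002,0.01],"delta_rot":[0,0,-0.51]},{"dp":[0,-0.002,0.02],"delta_rot":[0,0,-0.68]},{"dp":[0,-0.002,0.03],"delta_rot":[0,0,-0.85]},{"dp":[0,-0.002,0.04],"delta_rot":[0,0,-1.02]},{"dp":[0,-0.002,0.055],"delta_rot":[0,0,-1.19]},{"dp":[0,-0.002,0.07],"delta_rot":[0,0,-1.35]},{"dp":[0,-0.002,0.085],"delta_rot":[0,0,-1.35]},{"dp":[0,-0.002,0.09],"delta_rot":[0,0,-1.35]},{"dp":[0,-0.002,0.09],"delta_rot":[0,0,-1.35]},{"dp":[0,-0.002,0.09],"delta_rot":[0,0,-1.35]}]'
python3 - <<'E'
from h import *
goto(.4012,-.231,.191,3.95);print(status.get_obs()["joints"].round(2))
E
```

```text
clock: 15.58
tcp_pos: [0.4012, -0.2317, 0.1912]
orientation: [-1.237, 2.887, -0.001]
contact_force: [0.2, 0.4, 0.1]
grip_width: 0.0853
gripper_force: 0.0
dp [-0.0005, 0.0005, 0.0002] rot [-0.0009, 0.0002, 0.0013]
[ 1.09  0.27 -0.8   2.05  0.24  0.92  2.54]
```

```bash
python3 -m handwheel '[{"dp":[0,0,0],"delta_rot":[0,0,0]},{"dp":[0,0,0],"delta_rot":[0,0,0]},{"dp":[0,0,0],"delta_rot":[0,0,0]},{"dp":[0,0,0],"delta_rot":[0,0,0]},{"dp":[0,0,0],"delta_rot":[0,0,0]},{"dp":[0,0,0],"delta_rot":[0,0,0]}]' 0 40
python3 - <<'E'
from h import *
o=status.get_obs();p=o["tcp_pos"];A=R.from_rotvec(o["orientation"])
post=np.array([.5117,-.289]);v=p[:2]-post;a0=np.arctan2(v[1],v[0]);rr=np.hypot(*v);print("r",rr,"swing",a0-1.405,p)
for s in np.linspace(0,a0-1.405,13)[1:]:
    q=post+rr*np.array([np.cos(a0-s),np.sin(a0-s)]);print(np.round(A.inv().apply([*(q-p[:2]),0]),4)[:2],round(s,3))
E
```

```text
clock: 16.32
tcp_pos: [0.4014, -0.232, 0.1913]
orientation: [-1.238, 2.887, -0.002]
contact_force: [0.8, -0.2, 5.5]
grip_width: 0.0492
gripper_force: 40.9
r 0.1241973680296927 swing 1.259553950948458 [ 0.40136821 -0.23197472  0.19129852]
[-0.0127  0.003 ] 0.105
[-0.0256  0.0046] 0.21
[-0.0386  0.0049] 0.315
[-0.0516  0.0038] 0.42
[-0.0644  0.0014] 0.525
[-0.0769 -0.0024] 0.63
[-0.0889 -0.0075] 0.735
[-0.1003 -0.0137] 0.84
[-0.111  -0.0212] 0.945
[-0.1209 -0.0297] 1.05
[-0.1298 -0.0392] 1.155
[-0.1376 -0.0496] 1.26
```

```bash
python3 -m handwheel '[{"dp":[-0.0127,0.003,0],"delta_rot":[0,0,0.105]},{"dp":[-0.0256,0.0046,0],"delta_rot":[0,0,0.21]},{"dp":[-0.0386,0.0049,0],"delta_rot":[0,0,0.315]},{"dp":[-0.0516,0.0038,0],"delta_rot":[0,0,0.42]},{"dp":[-0.0644,0.0014,0],"delta_rot":[0,0,0.525]},{"dp":[-0.0769,-0.0024,0],"delta_rot":[0,0,0.63]},{"dp":[-0.0769,-0.0024,0],"delta_rot":[0,0,0.63]}]'
python3 - <<'E'
from h import *
o=status.get_obs();p=o["tcp_pos"];A=R.from_rotvec(o["orientation"])
post=np.array([.5117,-.289]);v=p[:2]-post;a0=np.arctan2(v[1],v[0]);rr=.1245;print("r",np.hypot(*v),"swing",a0-1.405,p)
for s in np.linspace(0,a0-1.405,7)[1:]:
    q=post+rr*np.array([np.cos(a0-s),np.sin(a0-s)]);print(np.round(A.inv().apply([*(q-p[:2]),0]),4)[:2],round(s,3))
E
```

```text
clock: 17.2
tcp_pos: [0.4569, -0.1777, 0.1913]
orientation: [-0.284, 3.126, -0.001]
contact_force: [1.9, -1.8, 6.9]
grip_width: 0.0488
gripper_force: 42.4
r 0.12408835242956019 swing 0.6233724481090654 [ 0.45688088 -0.17767712  0.19130117]
[-0.0125  0.0033] 0.104
[-0.0253  0.0048] 0.208
[-0.0383  0.005 ] 0.312
[-0.0511  0.0039] 0.416
[-0.0638  0.0014] 0.519
[-0.0762 -0.0023] 0.623
```

```bash
python3 -m handwheel '[{"dp":[-0.0125,0.0033,0],"delta_rot":[0,0,0.104]},{"dp":[-0.0253,0.0048,0],"delta_rot":[0,0,0.208]},{"dp":[-0.0383,0.005,0],"delta_rot":[0,0,0.312]},{"dp":[-0.0511,0.0039,0],"delta_rot":[0,0,0.416]},{"dp":[-0.0638,0.0014,0],"delta_rot":[0,0,0.519]},{"dp":[-0.0715,-0.001,0],"delta_rot":[0,0,0.6]},{"dp":[-0.0762,-0.0023,0],"delta_rot":[0,0,0.623]},{"dp":[-0.0762,-0.0023,0],"delta_rot":[0,0,0.623]}]'
python3 - <<'E'
from h import *
o=status.get_obs();p=o["tcp_pos"];post=np.array([.5117,-.289]);v=p[:2]-post;print("r",np.hypot(*v),"swing",np.arctan2(v[1],v[0])-1.405,p,o["joints"].round(2))
print(R.from_rotvec(o["orientation"]).inv().apply(o["contact_force"]))
E
```

```text
clock: 18.2
tcp_pos: [0.5312, -0.1663, 0.1913]
orientation: [0.687, 3.065, 0.0]
contact_force: [-0.0, -0.1, 6.3]
grip_width: 0.0493
gripper_force: 42.6
r 0.12427758003986639 swing 0.007893312203966385 [ 0.53124236 -0.16626853  0.19132225] [ 0.64  0.38 -0.56  1.85  0.24  0.97  1.1 ]
[-0.05077027 -0.13193597 -6.33353342]
```

```bash
python3 -m handwheel '[{"dp":[-0.0015,0.0004,0],"delta_rot":[0,0,0]},{"dp":[-0.003,0.0008,0],"delta_rot":[0,0,0]},{"dp":[-0.003,0.0008,0],"delta_rot":[0,0,0]}]'
python3 - <<'E'
from h import *
f=vision.grab_frame("scene");cv2.imwrite("pics/s6.png",cv2.resize(f["img"][110:270,110:290],None,fx=3,fy=3,interpolation=3))
E
```

```text
clock: 18.58
tcp_pos: [0.5328, -0.1665, 0.1913]
orientation: [-0.687, -3.064, 0.0]
contact_force: [-4.4, 0.3, 10.9]
grip_width: 0.0493
gripper_force: 42.8
```

View pics/s6.png

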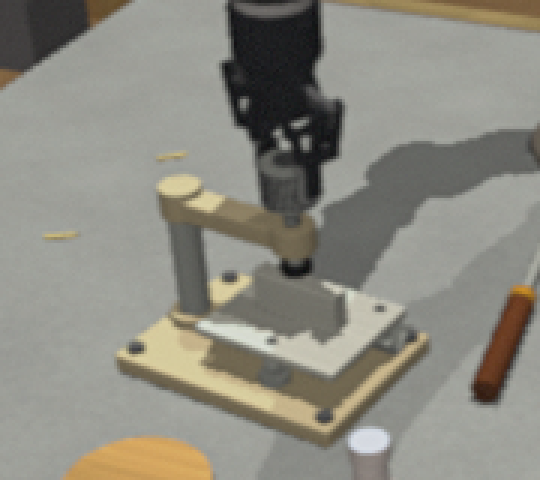

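The arm is at its stop (4.4 N reaction), with the pad over the rib at about (295,268) in the crop and the plate level on its seats. Now I screw it down, following the sink.

```bash
python3 -m handwheel '[{"dp":[0,0,0.0002],"delta_rot":[0,0,0.17]},{"dp":[0,0,0.0004],"delta_rot":[0,0,0.34]},{"dp":[0,0,0.0006],"delta_rot":[0,0,0.51]},{"dp":[0,0,0.0008],"delta_rot":[0,0,0.68]},{"dp":[0,0,0.001],"delta_rot":[0,0,0.85]},{"dp":[0,0,0.0012],"delta_rot":[0,0,1.02]},{"dp":[0,0,0.0014],"delta_rot":[0,0,1.19]},{"dp":[0,0,0.0016],"delta_rot":[0,0,1.36]},{"dp":[0,0,0.0018],"delta_rot":[0,0,1.53]},{"dp":[0,0,0.002],"delta_rot":[0,0,1.7]},{"dp":[0,0,0.0022],"delta_rot":[0,0,1.87]},{"dp":[0,0,0.0024],"delta_rot":[0,0,2.04]}]' - 60; python3 -c "
from h import *
o=status.get_obs();print(o['joints'].round(2),o['moment'])"
```

```text
clock: 20.12
tcp_pos: [0.5338, -0.1666, 0.1888]
orientation: [-2.974, -1.012, -0.001]
contact_force: [-0.1, 0.3, 6.1]
grip_width: 0.0487
gripper_force: 60.7
[ 0.32  0.34 -0.16  1.87  0.06  0.93 -0.78] [0.04818324 0.01885489 0.0435754 ]
```

```bash
python3 -m handwheel '[{"dp":[0,0,0.0002],"delta_rot":[0,0,0.17]},{"dp":[0,0,0.0004],"delta_rot":[0,0,0.34]},{"dp":[0,0,0.0006],"delta_rot":[0,0,0.51]},{"dp":[0,0,0.0008],"delta_rot":[0,0,0.68]},{"dp":[0,0,0.001],"delta_rot":[0,0,0.85]},{"dp":[0,0,0.0012],"delta_rot":[0,0,1.02]},{"dp":[0,0,0.0014],"delta_rot":[0,0,1.19]},{"dp":[0,0,0.0017],"delta_rot":[0,0,1.36]},{"dp":[0,0,0.002],"delta_rot":[0,0,1.53]},{"dp":[0,0,0.0022],"delta_rot":[0,0,1.7]},{"dp":[0,0,0.0024],"delta_rot":[0,0,1.85]},{"dp":[0,0,0.0024],"delta_rot":[0,0,1.85]}]'; python3 -m handwheel '[{"dp":[0,0,0],"delta_rot":[0,0,0]},{"dp":[0,0,0],"delta_rot":[0,0,0]},{"dp":[0,0,0],"delta_rot":[0,0,0]},{"dp":[0,0,0],"delta_rot":[0,0,0]}]' 1;python3 -c "
from h import *
o=status.get_obs();print(o['joints'].round(2),o['moment'])"
```

```text
clock: 21.62
tcp_pos: [0.5334, -0.1675, 0.1865]
orientation: [2.6, -1.763, 0.0]
contact_force: [-1.1, -0.8, 7.6]
grip_width: 0.0487
gripper_force: 61.0
clock: 22.12
tcp_pos: [0.5337, -0.1666, 0.1857]
orientation: [2.601, -1.762, -0.001]
contact_force: [-0.2, 0.1, -0.4]
grip_width: 0.0853
gripper_force: 0.0
[ 0.03  0.34  0.2   1.89 -0.08  0.92 -2.49] [-0.02330981 -0.07116653 -0.0299211 ]
```

```bash
python3 -m handwheel '[{"dp":[0,0,0],"delta_rot":[0,0,-0.18]},{"dp":[0,0,0],"delta_rot":[0,0,-0.36]},{"dp":[0,0,0],"delta_rot":[0,0,-0.54]},{"dp":[0,0,0],"delta_rot":[0,0,-0.72]},{"dp":[0,0,0],"delta_rot":[0,0,-0.9]},{"dp":[0,0,0],"delta_rot":[0,0,-1.08]},{"dp":[0,0,0],"delta_rot":[0,0,-1.26]},{"dp":[0,0,0],"delta_rot":[0,0,-1.44]},{"dp":[0,0,0],"delta_rot":[0,0,-1.62]},{"dp":[0,0,0],"delta_rot":[0,0,-1.8]},{"dp":[0,0,0],"delta_rot":[0,0,-1.98]},{"dp":[0,0,0],"delta_rot":[0,0,-2.16]}]';python3 -m handwheel '[{"dp":[0,0,0],"delta_rot":[0,0,-0.18]},{"dp":[0,0,0],"delta_rot":[0,0,-0.36]},{"dp":[0,0,0],"delta_rot":[0,0,-0.54]},{"dp":[0,0,0],"delta_rot":[0,0,-0.72]},{"dp":[0,0,0],"delta_rot":[0,0,-0.9]},{"dp":[0,0,0],"delta_rot":[0,0,-1.08]},{"dp":[0,0,0],"delta_rot":[0,0,-1.26]},{"dp":[0,0,0],"delta_rot":[0,0,-1.44]},{"dp":[0,0,0],"delta_rot":[0,0,-1.62]},{"dp":[0,0,0],"delta_rot":[0,0,-1.8]},{"dp":[0,0,0],"delta_rot":[0,0,-1.98]},{"dp":[0,0,0],"delta_rot":[0,0,-2.16]}]';python3 -c "
from h import *
o=status.get_obs();print(o['joints'].round(2),o['moment'])"
```

```text
clock: 23.62
tcp_pos: [0.5338, -0.1667, 0.1858]
orientation: [-2.775, -1.472, 0.0]
contact_force: [-0.4, -0.4, 0.5]
grip_width: 0.0854
gripper_force: 0.0
clock: 25.12
tcp_pos: [0.5338, -0.1668, 0.1858]
orientation: [-0.01, -3.141, -0.0]
contact_force: [0.6, -0.6, -0.1]
grip_width: 0.0852
gripper_force: 0.0
[ 0.71  0.41 -0.66  1.85  0.3   0.98  1.49] [-0.00828331 -0.01472289 -0.00685665]
```

```bash
python3 -m handwheel '[{"dp":[0,0,0],"delta_rot":[0,0,-0.18]},{"dp":[0,0,0],"delta_rot":[0,0,-0.36]},{"dp":[0,0,0],"delta_rot":[0,0,-0.54]},{"dp":[0,0,0],"delta_rot":[0,0,-0.72]},{"dp":[0,0,0],"delta_rot":[0,0,-0.9]},{"dp":[0,0,0],"delta_rot":[0,0,-1.08]},{"dp":[0,0,0],"delta_rot":[0,0,-1.1]},{"dp":[0,0,0],"delta_rot":[0,0,-1.1]}]'; python3 -m handwheel '[{"dp":[0,0,0],"delta_rot":[0,0,0]},{"dp":[0,0,0],"delta_rot":[0,0,0]},{"dp":[0,0,0],"delta_rot":[0,0,0]},{"dp":[0,0,0],"delta_rot":[0,0,0]},{"dp":[0,0,0],"delta_rot":[0,0,0]},{"dp":[0,0,0],"delta_rot":[0,0,0]}]' 0 60;python3 -m handwheel '[{"dp":[0,0,0.0002],"delta_rot":[0,0,0.17]},{"dp":[0,0,0.0004],"delta_rot":[0,0,0.34]},{"dp":[0,0,0.0006],"delta_rot":[0,0,0.51]},{"dp":[0,0,0.0008],"delta_rot":[0,0,0.68]},{"dp":[0,0,0.001],"delta_rot":[0,0,0.85]},{"dp":[0,0,0.0012],"delta_rot":[0,0,1.02]},{"dp":[0,0,0.0014],"delta_rot":[0,0,1.19]},{"dp":[0,0,0.0016],"delta_rot":[0,0,1.36]},{"dp":[0,0,0.0018],"delta_rot":[0,0,1.53]},{"dp":[0,0,0.002],"delta_rot":[0,0,1.7]},{"dp":[0,0,0.0022],"delta_rot":[0,0,1.87]},{"dp":[0,0,0.0024],"delta_rot":[0,0,2.04]}]';python3 -c "
from h import *
o=status.get_obs();print(o['joints'].round(2),o['moment'])"
```

```text
clock: 26.12
tcp_pos: [0.5338, -0.1668, 0.1858]
orientation: [1.621, -2.691, -0.0]
contact_force: [0.6, 0.1, 0.2]
grip_width: 0.0854
gripper_force: 0.0
clock: 26.88
tcp_pos: [0.5336, -0.1665, 0.1863]
orientation: [1.624, -2.688, -0.0]
contact_force: [-3.5, 1.5, 5.4]
grip_width: 0.0483
gripper_force: 61.2
clock: 28.38
tcp_pos: [0.5335, -0.1673, 0.1838]
orientation: [-1.449, -2.788, 0.002]
contact_force: [-1.7, -1.7, 2.5]
grip_width: 0.0489
gripper_force: 61.2
[ 0.55  0.38 -0.45  1.86  0.2   0.95  0.62] [-0.33262334  0.69789699  0.04387601]
```

```bash
python3 -m handwheel '[{"dp":[0,0,0.0002],"delta_rot":[0,0,0.17]},{"dp":[0,0,0.0004],"delta_rot":[0,0,0.34]},{"dp":[0,0,0.0006],"delta_rot":[0,0,0.51]},{"dp":[0,0,0.0008],"delta_rot":[0,0,0.68]},{"dp":[0,0,0.001],"delta_rot":[0,0,0.85]},{"dp":[0,0,0.0012],"delta_rot":[0,0,1.02]},{"dp":[0,0,0.0014],"delta_rot":[0,0,1.19]},{"dp":[0,0,0.0016],"delta_rot":[0,0,1.36]},{"dp":[0,0,0.0018],"delta_rot":[0,0,1.53]},{"dp":[0,0,0.002],"delta_rot":[0,0,1.7]},{"dp":[0,0,0.0022],"delta_rot":[0,0,1.87]},{"dp":[0,0,0.0024],"delta_rot":[0,0,2.04]}]'; python3 -m handwheel '[{"dp":[0,0,0.0002],"delta_rot":[0,0,0.15]},{"dp":[0,0,0.0004],"delta_rot":[0,0,0.3]},{"dp":[0,0,0.0006],"delta_rot":[0,0,0.45]},{"dp":[0,0,0.0008],"delta_rot":[0,0,0.6]},{"dp":[0,0,0.001],"delta_rot":[0,0,0.75]},{"dp":[0,0,0.0012],"delta_rot":[0,0,0.9]},{"dp":[0,0,0.0014],"delta_rot":[0,0,1.05]},{"dp":[0,0,0.0016],"delta_rot":[0,0,1.2]},{"dp":[0,0,0.0018],"delta_rot":[0,0,1.35]},{"dp":[0,0,0.0019],"delta_rot":[0,0,1.45]},{"dp":[0,0,0.0019],"delta_rot":[0,0,1.45]}]';python3 -c "
from h import *
o=status.get_obs();print(o['joints'].round(2),o['moment'])"
```

```text
clock: 29.88
tcp_pos: [0.5329, -0.1668, 0.1812]
orientation: [-3.134, -0.225, 0.003]
contact_force: [-4.5, 0.3, 4.8]
grip_width: 0.0488
gripper_force: 61.1
clock: 31.25
tcp_pos: [0.5333, -0.1664, 0.1795]
orientation: [2.499, -1.904, -0.002]
contact_force: [-4.4, 1.0, 6.0]
grip_width: 0.0484
gripper_force: 61.4
[-0.    0.35  0.24  1.9  -0.1   0.9  -2.58] [ 0.18499288  0.75395905 -0.06406555]
```

```bash
python3 -m handwheel '[{"dp":[0,0,0],"delta_rot":[0,0,0]},{"dp":[0,0,0],"delta_rot":[0,0,0]},{"dp":[0,0,0],"delta_rot":[0,0,0]},{"dp":[0,0,0],"delta_rot":[0,0,0]},{"dp":[0,0,0],"delta_rot":[0,0,0]}]' 1; python3 -m handwheel '[{"dp":[0,0,-0.03],"delta_rot":[0,0,-0.18]},{"dp":[0,0,-0.07],"delta_rot":[0,0,-0.36]},{"dp":[0,0,-0.1],"delta_rot":[0,0,-0.54]},{"dp":[0,0,-0.1],"delta_rot":[0,0,-0.72]},{"dp":[0,0,-0.1],"delta_rot":[0,0,-0.9]},{"dp":[0,0,-0.1],"delta_rot":[0,0,-1.08]},{"dp":[0,0,-0.1],"delta_rot":[0,0,-1.26]},{"dp":[0,0,-0.1],"delta_rot":[0,0,-1.44]},{"dp":[0,0,-0.1],"delta_rot":[0,0,-1.62]},{"dp":[0,0,-0.1],"delta_rot":[0,0,-1.8]},{"dp":[0,0,-0.1],"delta_rot":[0,0,-1.98]},{"dp":[0,0,-0.1],"delta_rot":[0,0,-2.16]}]'
python3 - <<'E'
from h import *
f=vision.grab_frame("scene");print(status.get_obs()["joints"].round(2))
a=f["img"][120:260,150:270]
cv2.imwrite("pics/s7.png",cv2.resize(a,None,fx=4,fy=4,interpolation=3))
E
```

```text
clock: 31.88
tcp_pos: [0.5339, -0.1668, 0.1792]
orientation: [2.5, -1.903, 0.0]
contact_force: [0.2, 0.2, -0.1]
grip_width: 0.0854
gripper_force: 0.0
clock: 33.38
tcp_pos: [0.5338, -0.1667, 0.2791]
orientation: [-2.852, -1.317, 0.0]
contact_force: [0.7, -1.4, -0.3]
grip_width: 0.0851
gripper_force: 0.0
[ 0.25  0.25 -0.07  1.78  0.02  1.12 -0.53]
```

View pics/s7.png

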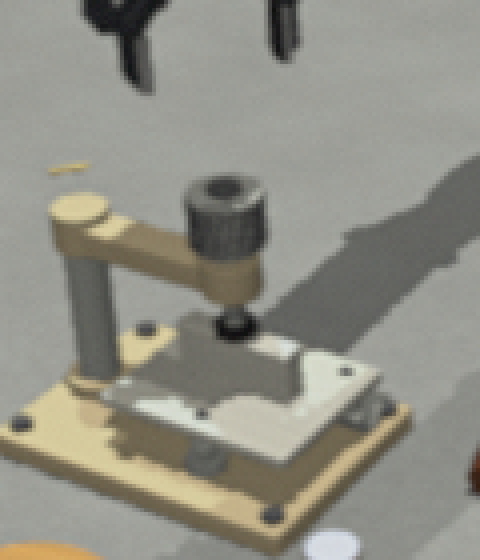

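Knob now sits just above the arm at (226,220) in the crop, and the pad is on the rib at (236,327). To be sure of the preload I'll add a short extra turn toward the thread's end.

```bash
python3 -m handwheel '[{"dp":[0,0,0.03],"delta_rot":[0,0,0]},{"dp":[0,0,0.06],"delta_rot":[0,0,0]},{"dp":[0,0,0.085],"delta_rot":[0,0,0]},{"dp":[0,0,0.1],"delta_rot":[0,0,0]},{"dp":[0,0,0.1],"delta_rot":[0,0,0]},{"dp":[0,0,0.1],"delta_rot":[0,0,0]}]' 1; python3 -m handwheel '[{"dp":[0,0,0],"delta_rot":[0,0,0]},{"dp":[0,0,0],"delta_rot":[0,0,0]},{"dp":[0,0,0],"delta_rot":[0,0,0]},{"dp":[0,0,0],"delta_rot":[0,0,0]},{"dp":[0,0,0],"delta_rot":[0,0,0]},{"dp":[0,0,0],"delta_rot":[0,0,0]}]' 0 60; python3 -m handwheel '[{"dp":[0,0,0.0002],"delta_rot":[0,0,0.15]},{"dp":[0,0,0.0004],"delta_rot":[0,0,0.3]},{"dp":[0,0,0.0006],"delta_rot":[0,0,0.45]},{"dp":[0,0,0.0008],"delta_rot":[0,0,0.6]},{"dp":[0,0,0.001],"delta_rot":[0,0,0.7]},{"dp":[0,0,0.001],"delta_rot":[0,0,0.7]}]';python3 -c "
from h import *
o=status.get_obs();print(o['joints'].round(2),o['moment'])"
```

```text
clock: 34.17
tcp_pos: [0.5346, -0.1669, 0.1802]
orientation: [2.856, 1.307, 0.002]
contact_force: [-0.2, -0.5, 0.5]
grip_width: 0.0851
gripper_force: 0.0
clock: 34.92
tcp_pos: [0.5339, -0.1664, 0.1802]
orientation: [2.856, 1.308, 0.001]
contact_force: [-3.6, 1.6, 6.8]
grip_width: 0.0485
gripper_force: 60.9
clock: 35.67
tcp_pos: [0.5341, -0.1669, 0.1794]
orientation: [3.131, 0.248, 0.001]
contact_force: [-3.6, -0.1, 6.4]
grip_width: 0.0486
gripper_force: 60.7
[ 0.14  0.34  0.07  1.89 -0.03  0.91 -1.19] [-0.11670337  0.53791401 -0.01474199]
```

```bash
python3 -m handwheel '[{"dp":[0,0,0.0002],"delta_rot":[0,0,0.15]},{"dp":[0,0,0.0004],"delta_rot":[0,0,0.3]},{"dp":[0,0,0.0006],"delta_rot":[0,0,0.45]},{"dp":[0,0,0.0008],"delta_rot":[0,0,0.6]}]';python3 -c "
from h import *
o=status.get_obs();print(o['joints'].round(2),o['moment'])"; python3 -m handwheel '[{"dp":[0,0,0.0002],"delta_rot":[0,0,0.15]},{"dp":[0,0,0.0004],"delta_rot":[0,0,0.3]},{"dp":[0,0,0.0006],"delta_rot":[0,0,0.45]},{"dp":[0,0,0.0006],"delta_rot":[0,0,0.5]}]';python3 -c "
from h import *
o=status.get_obs();print(o['joints'].round(2),o['moment'])"
```

```text
clock: 36.17
tcp_pos: [0.5367, -0.1684, 0.1793]
orientation: [3.063, -0.687, 0.011]
contact_force: [0.6, -3.3, 4.5]
grip_width: 0.0482
gripper_force: 62.8
[ 0.04  0.35  0.19  1.9  -0.08  0.9  -1.75] [-0.70321324  0.17249601  1.83587488]
clock: 36.67
tcp_pos: [0.5353, -0.1695, 0.1788]
orientation: [2.799, -1.421, 0.009]
contact_force: [0.7, -7.4, 4.8]
grip_width: 0.0487
gripper_force: 63.9
[-0.04  0.35  0.3   1.9  -0.12  0.9  -2.2 ] [-1.5376985   0.15733822  2.04931479]
```

The 2 N m reaction means the thread's hard stop is reached. I'm releasing and retreating.

```bash
python3 -m handwheel '[{"dp":[0,0,0],"delta_rot":[0,0,0]},{"dp":[0,0,0],"delta_rot":[0,0,0]},{"dp":[0,0,0],"delta_rot":[0,0,0]},{"dp":[0,0,0],"delta_rot":[0,0,0]},{"dp":[0,0,0],"delta_rot":[0,0,0]}]' 1; python3 -m handwheel '[{"dp":[0,0,-0.03],"delta_rot":[0,0,0]},{"dp":[0,0,-0.07],"delta_rot":[0,0,0]},{"dp":[0,0,-0.1],"delta_rot":[0,0,0]},{"dp":[0,0,-0.12],"delta_rot":[0,0,0]},{"dp":[0,0,-0.12],"delta_rot":[0,0,0]},{"dp":[0,0,-0.12],"delta_rot":[0,0,0]}]'
python3 - <<'E'
from h import *
f=vision.grab_frame("scene")
cv2.imwrite("pics/s8.png",cv2.resize(f["img"][100:350,110:390],None,fx=2.4,fy=2.4,interpolation=3))
E
```

```text
clock: 37.3
tcp_pos: [0.5338, -0.1666, 0.1767]
orientation: [-2.8, 1.424, 0.0]
contact_force: [0.2, -0.3, -0.0]
grip_width: 0.0856
gripper_force: 0.0
clock: 38.05
tcp_pos: [0.5333, -0.1665, 0.2958]
orientation: [2.8, -1.424, -0.002]
contact_force: [0.0, 0.0, 0.7]
grip_width: 0.0852
gripper_force: 0.0
```

View pics/s8.png

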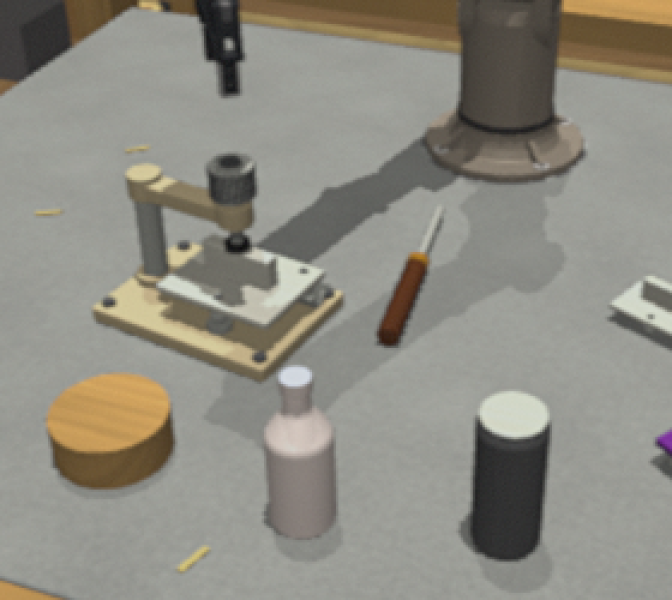

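The plate is level on its seats, with the pad on the rib at (237,243) in the crop. The bystanders haven't moved.

```bash
python3 -c "
from bench import r
print(r.hand_in())"
```

```text
the job is handed in; nothing more can be done
None
```

I set the plate gently into its three seats, swung the clamp arm to its stop and screwed the knob down to the thread's end with the pad on the rib; the bystanders stayed put, and I handed the job in at about 38 s (no verdict was shown).

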